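# Show all four sides of a reagent pack to the code reader

### The arm

A 7-joint arm with a two-finger parallel gripper is mounted at the origin on the work surface. World frame = base frame: x ahead of the robot, y to its left, z up, the work surface at z = 0. Lengths are in m, angles in rad, forces in N, time in s.
With the tool pointing down it reaches from about 0.4 to 0.85 m from the base axis. Payload 4.5 kg.
Tool frame: the origin (TCP) lies midway between the tips of the shut fingers; the grasp point (between the pads) lies 19 mm behind it; z points along the fingers, y is the line along which they close (so a half turn about z gives the same grasp; the last joint's range is limited). The gripper opens to 88 mm and grips with 3 to 60 N. Pads are 18 mm wide; open, the fingers measure 123 mm over their backs; the gripper's body (75 mm by 187 mm) begins 45 mm behind the grasp point.
Start: joints at [1.364, 0.689, -0.195, 1.565, 0.157, 0.902, -0.215], TCP at [0.149, -0.607, 0.239] pointing down, gripper open.
Joint ranges: [-3.01, 3.01], [-0.46, 2.08], [-1.47, 1.51], [0.13, 2.56], [-1, 4.14], [0.04, 2.09], [-2.66, 2.66]. Speed limits (rad/s): [2.57, 2.57, 3.14, 3.14, 3.14, 3.14, 3.14].

### API

Orientations are given as a unit quaternion [x, y, z, w].
In Python, from plant import r gives the robot as it stands. The module is installed in compiled form; this text tells all that it offers.
- The arm moves only by the tool step_arm, never from a script. Its argument "series" is a list of rows, each a list of 7 numbers: the shift along the world's x, y, z in mm, then the turn, a rotation vector about the world's x, y, z in rad, then the closure, from 0 (fully open) to 1 (shut). A call has 1 to 20 rows; each row shifts and turns the commanded pose from where the row before left it; what a row does not reach is not made up. A row lasts 1/10 s, in which the tool goes at most 50 mm and 8.59 degrees, less where a joint would pass 70% of its speed; a pose out of reach is approached as far as the arm can. A call is refused whole if a number of a shift passes 50 or a number of a turn 0.15, either way. A call with a gripper value outside its range is refused whole. The fingers move at their own pace and stop on an object; "force" is the grip in N (left out, the last holds). Time passes only in rows, so rows that do not move let the fingers close. It gives the time, the measured TCP pose, the force, the opening and the grip force at its end, in the units of the state.
- r.get_state(): the state, without advancing time (a new reading comes with each control period).
- r.snapshot(name): name is "scene" or "side" or "wrist"; returns (picture, depth): 400x640x3 uint8, blue, green, red; 400x640 float32, m along the optical axis (not along the pixel's ray), 0 where there is no reading.
- r.get_calibration(name): a dict with "intrinsics" (3x3 intrinsics, pixels), "dist_coeffs" ([k1, k2, p1, p2, k3] as OpenCV has them; the pictures are not rectified), "pose" (4x4, takes a point from camera to world coordinates). Camera axes: x right, y up, looking along -z (the intrinsics and any distortion apply to the point x, -y, -z); pixel columns grow to the right and rows downward; lengths in m; the calibration is good to about 2 mm. A picture is of the moment at which its call begins: read the wrist's pose just before it. get_calibration takes no time and is no camera call; for the wrist camera it gives the pose at the moment of the call.
- r.finish_job(): hands the job in; it is judged then, once.
The state is a dict: "clock": time; "q": joint angles; "qd": joint speeds; "joint_torque": joint torques, N m; "tool_pos": TCP position; "eef_rot": TCP orientation; "contact_force": force on the tool from outside, world axes, zero at the start; "moment": the same for the moment, N m; "opening": opening from 0.0 (shut) to 1.0 (fully open); "finger_force": force on a finger pad.
Only numpy, scipy, OpenCV 4.12 (cv2) and the standard library are available. Lean on these libraries where they do the work, as an engineer would, in place of code of your own. Each camera call takes 0.05 s, during which the arm holds its last target. There are 200 camera calls.

### The job

Have the reader scan the reagent pack: press each of its sides, upright and square, against the middle of the reader's spring plate - first red, then blue, then yellow, then green - each time gently pushing the plate in well over half of its 12 mm travel, without ramming it against its stop, and holding it for about a second. Then set the pack down, not dropping it, standing upright in the blue tray, and let go; leave the bottle, the jar and the tip box where they are.

Things in the scene. Friction and masses are not known exactly. Their poses are not given: they have to be found in the camera images.
- pack: White upright reagent pack, 46 (x) by 60 (y) by 100 mm tall, about 0.28 kg, at any yaw. Origin: centre of its underside, z up. A coloured patch on each side and a strip along that edge of the top: red on +x, blue on -x, yellow on +y, green on -y. A finger on a side keeps that side off the plate, so regrasp between the red/blue and yellow/green pairs.
- pack_red (a point): centre of the red side of the pack, the middle of its red patch, 23 mm along +x and 50 mm up from the pack's origin; the side is 60 mm wide
- pack_blue (a point): centre of the blue side of the pack, the middle of its blue patch, 23 mm along -x and 50 mm up from the pack's origin; the side is 60 mm wide
- pack_yellow (a point): centre of the yellow side of the pack, the middle of its yellow patch, 30 mm along +y and 50 mm up from the pack's origin; the side is 46 mm wide
- pack_green (a point): centre of the green side of the pack, the middle of its green patch, 30 mm along -y and 50 mm up from the pack's origin; the side is 46 mm wide
- reader: Code reader fixed to the bench: white housing, red flanks, 120 mm wide (y), 116 high, from x -30 to +120 mm; origin on the bench; front faces its -x, free bench before it. A grey head, 85 mm wide, 101 high, carries the plate and is clamped anywhere on a short slide, not reported: the plate's face rests somewhere between x -90 and -60 mm in this frame; find it by touch or sight.
- reader_plate (a joint): Travel (m) of the spring plate, an upright grey rectangle with an orange cross before the reader's head, 40 mm wide (y -20 to 20 mm in the reader's frame), z 14 to 94 mm, square to the reader's x: 0 untouched, grows as pushed along the reader's +x, 0.012 at the hard stop. About 2 N to start, 4.5 N at 5 mm, 8 N at the stop.
- tray: Shallow blue open tray fixed to the bench, 130 mm (x) by 120 mm (y) outside, walls 5 mm thick and 14 mm high, floor 5 mm above the bench. Origin: centre of its underside.
- bottle: White bottle with blue cap, 50 mm across, 110 mm tall, loose; bystander. Origin: centre of its underside.
- jar: Amber jar with black lid, 54 mm across, 70 mm tall, loose; bystander. Origin: centre of its underside.
- tipbox: Clear tip box with green lid, 60 x 80 mm, 47 mm tall, loose; bystander. Origin: centre of its underside.
There are look-alikes about, which are no part of the job. What is meant by the tray is not black or orange, and is the smaller of those in its own colour.

How it is judged:
By the outcome, as a careful person would: the job done as asked, in the order asked, and still so for the second after the job is handed in, with the robot touching nothing.
It also fails if it takes over 72 s, if anything falls off the work surface, if the arm or the gripper's body presses on something with over 40 N, if the wrist force passes 120 N, or if a joint passes its speed limit or range.

## Working session

There is one attempt and no reset: what is moved stays moved. The work goes in short steps, Python scripts to look and compute and a tool call to move; the robot and the scene stay as the last step left them, time stands still between calls to the robot, and variables do not carry over. Pictures are saved under pics/ and viewed, at most 10 in all, crops included, and the job is handed in when it is done.

Besides the shell and the picture viewer there is one more tool, called after ">>>" as name(argument=value, ...) on one line, values as JSON. step_arm: Moves the arm, as the interface text tells. Its arguments: {"type":"object","properties":{"series":{"type":"array"},"force":{"type":"number"}},"required":["series"]}

```bash
mkdir -p pics
cat > h.py <<'E'
import numpy as np, cv2
from plant import r
def snap(n):
    c=r.get_calibration(n); p,d=r.snapshot(n); np.savez(n+'.npz',p=p,d=d,K=c['intrinsics'],D=c['dist_coeffs'],T=c['pose']); return p,d
def load(n): return np.load(n+'.npz')
def px(n,u,v,z=None):
    s=load(n); a=cv2.undistortPoints(np.array([[[u,v]]],float),s['K'],s['D'])[0,0]
    T=s['T']; ray=np.array([a[0],-a[1],-1.])
    if z is None:
        d=s['d'][int(v)-1:int(v)+2,int(u)-1:int(u)+2]; d=np.median(d[d>0])
        return T[:3,:3]@(ray*d)+T[:3,3]
    w=T[:3,:3]@ray; return T[:3,3]+w*(z-T[2,3])/w[2]
def cloud(n):
    s=load(n); h,w=s['d'].shape; g=np.stack(np.meshgrid(np.arange(w),np.arange(h)),-1).reshape(-1,1,2).astype(float)
    a=cv2.undistortPoints(g,s['K'],s['D'])[:,0]; d=s['d'].reshape(-1,1)
    P=np.hstack([a[:,:1],-a[:,1:],-np.ones((len(a),1))])*d
    return (P@s['T'][:3,:3].T+s['T'][:3,3]).reshape(h,w,3), s['d']>0
E
python3 - <<'E'
from h import *
for n in ('scene','side'):
    p,d=snap(n); cv2.imwrite(f'pics/{n}.png',p); print(load(n)['T'].round(3))
s=r.get_state(); print(s)
E
```

```text
[[ 0.271 -0.784  0.558  1.308]
 [ 0.962  0.211 -0.171 -0.384]
 [ 0.016  0.584  0.812  1.256]
 [ 0.     0.     0.     1.   ]]
[[-0.992  0.081 -0.096  0.388]
 [-0.123 -0.495  0.86   0.743]
 [ 0.022  0.865  0.501  0.598]
 [ 0.     0.     0.     1.   ]]
{'clock': 0.1, 'q': array([ 1.36378075,  0.68989365, -0.19448455,  1.56622316,  0.15729443,
        0.90249907, -0.21512783]), 'qd': array([ 0.00048752, -0.00340992,  0.00123597, -0.00201641,  0.00039374,
       -0.00037737, -0.00141896]), 'joint_torque': array([-2.21265196e-03, -5.28498530e+01, -1.27146430e+00, -1.53837311e+01,
       -5.26147080e-02,  2.00499926e-03,  6.24470340e-05]), 'tool_pos': array([ 0.14886595, -0.60643602,  0.23799786]), 'eef_rot': array([ 9.92758471e-01,  1.20124726e-01, -1.66159411e-04, -8.00807376e-04]), 'contact_force': array([-0.12831811, -0.31650398, -0.00138358]), 'moment': array([ 0.00797094, -0.00077831, -0.05858691]), 'finger_force': 0.0, 'opening': 1.001388130295006}
```

View pics/scene.png

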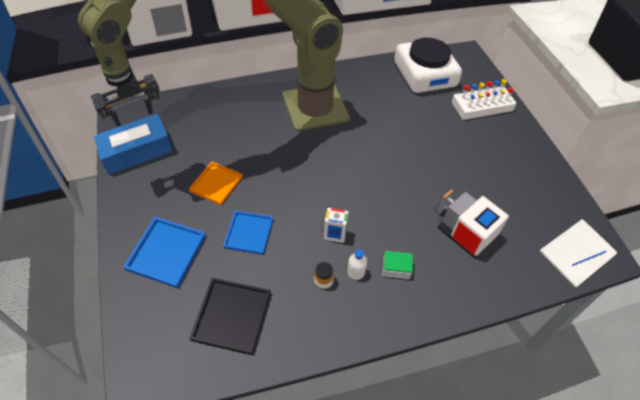

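View pics/side.png

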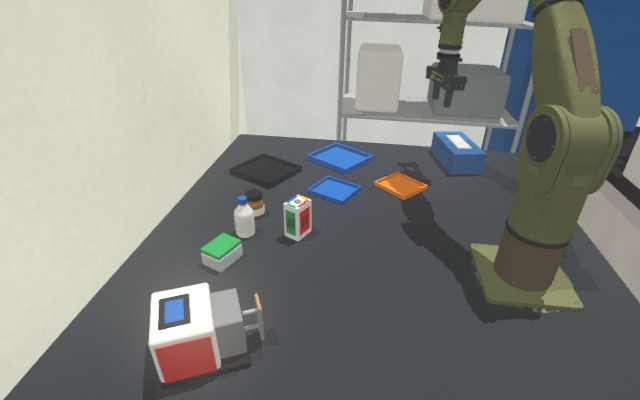

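The scene view shows the pack at (337,225). The tray candidates are blue small (249,232), blue large (165,251), black (232,315) and orange (216,182), and I choose the small blue one. Bottle (357,265), jar (324,275), tip box (398,264), reader (478,222) with its plate around (448,203).

Run:
```python
from h import *
for n,b in (('scene',(337,225)),('side',(298,217))):
    print(n,'pack',px(n,*b).round(3))
P0=px('scene',337,216)
def rect(pts,name):
    rr=cv2.minAreaRect((pts[:,:2]*1000).astype(np.float32)); print(name,len(pts),np.round(rr[0],1),np.round(rr[1],1),round(rr[2],1),np.round(cv2.boxPoints(rr)).tolist())
c=P0[:2]
for n in ('scene','side'):
    C,ok=cloud(n)
    near=ok&(np.hypot(C[...,0]-c[0],C[...,1]-c[1])<.07)
    rect(C[near&(abs(C[...,2]-.1)<.006)],n+' packtop')
    rect(C[near&(C[...,2]>.03)&(C[...,2]<.108)],n+' packall')
    R=px('scene',487,218)[:2] 
    nr=ok&(np.hypot(C[...,0]-R[0],C[...,1]-R[1])<.2)
    rect(C[nr&(abs(C[...,2]-.116)<.006)],n+' readertop')
    rect(C[nr&(C[...,2]>.02)&(C[...,2]<.125)],n+' readerall')
    T=px('scene',249,232)[:2]
    p=load(n)['p'].astype(int); blue=(p[...,0]>p[...,2]+60)
    nt=ok&blue&(np.hypot(C[...,0]-T[0],C[...,1]-T[1])<.12)&(C[...,2]<.03)
    rect(C[nt],n+' tray')
    for nm,u in (('bottle',(357,262)),('jar',(324,268)),('tip',(398,258))):
        q=px('scene',*u)[:2]; m=ok&(np.hypot(C[...,0]-q[0],C[...,1]-q[1])<.06)&(C[...,2]>.015); rect(C[m],n+nm)
a=cv2.resize(load('scene')['p'][185:260,300:380],None,fx=5,fy=5,interpolation=cv2.INTER_CUBIC)
b=cv2.resize(load('side')['p'][185:260,265:345],None,fx=5,fy=5,interpolation=cv2.INTER_CUBIC)
cv2.imwrite('pics/c.png',np.hstack([a,b]))
```

```text
scene pack [ 0.581 -0.097  0.087]
side pack [ 0.547 -0.058  0.073]
scene packtop 289 [558. -92.] [60.5 48.9] 64.4 [[523.0, -109.0], [567.0, -130.0], [593.0, -75.0], [549.0, -54.0]]
scene packall 570 [559.  -92.2] [61. 51.] 64.3 [[523.0, -109.0], [569.0, -131.0], [595.0, -76.0], [549.0, -54.0]]
scene readertop 1063 [680.6 314.7] [ 99.4 124. ] 25.3 [[609.0, 350.0], [662.0, 237.0], [752.0, 280.0], [699.0, 392.0]]
scene readerall 2584 [643.7 295.4] [185. 127.] 26.2 [[533.0, 312.0], [589.0, 198.0], [755.0, 279.0], [699.0, 393.0]]
scene tray 1602 [ 479.9 -343.9] [127.9 144. ] 65.0 [[388.0, -371.0], [518.0, -432.0], [572.0, -316.0], [442.0, -256.0]]
scenebottle 412 [702.3 -76.7] [50.1 42.3] 67.0 [[673.0, -92.0], [712.0, -108.0], [732.0, -62.0], [693.0, -45.0]]
scenejar 416 [ 701.6 -170.5] [51.8 49.6] 32.5 [[666.0, -164.0], [693.0, -205.0], [737.0, -178.0], [710.0, -136.0]]
scenetip 697 [718.4  43.4] [81.7 63.7] 68.4 [[674.0, 17.0], [733.0, -6.0], [763.0, 70.0], [704.0, 93.0]]
side packtop 250 [556.  -90.1] [62.3 45.7] 64.4 [[522.0, -108.0], [563.0, -128.0], [590.0, -72.0], [549.0, -52.0]]
side packall 821 [555.3 -89.4] [63.7 47.9] 62.0 [[519.0, -106.0], [562.0, -129.0], [591.0, -73.0], [549.0, -50.0]]
side readertop 3054 [676.4 318.2] [ 97.7 119.6] 25.5 [[607.0, 351.0], [658.0, 243.0], [746.0, 285.0], [695.0, 393.0]]
side readerall 7866 [638.2 301.5] [183.5 123.1] 25.8 [[529.0, 317.0], [582.0, 206.0], [748.0, 286.0], [694.0, 397.0]]
side tray 913 [ 486.3 -357.5] [152.8 150.4] 63.8 [[385.0, -393.0], [520.0, -459.0], [587.0, -322.0], [452.0, -256.0]]
sidebottle 572 [689.7 -62.3] [48.  36.9] 33.9 [[660.0, -60.0], [680.0, -91.0], [720.0, -64.0], [699.0, -34.0]]
sidejar 332 [ 693.4 -165.8] [45.7 48.8] 62.1 [[661.0, -175.0], [704.0, -197.0], [726.0, -157.0], [683.0, -134.0]]
sidetip 925 [713.5  47.1] [82.1 62.3] 67.4 [[669.0, 21.0], [727.0, -3.0], [758.0, 73.0], [701.0, 97.0]]
```

View pics/c.png

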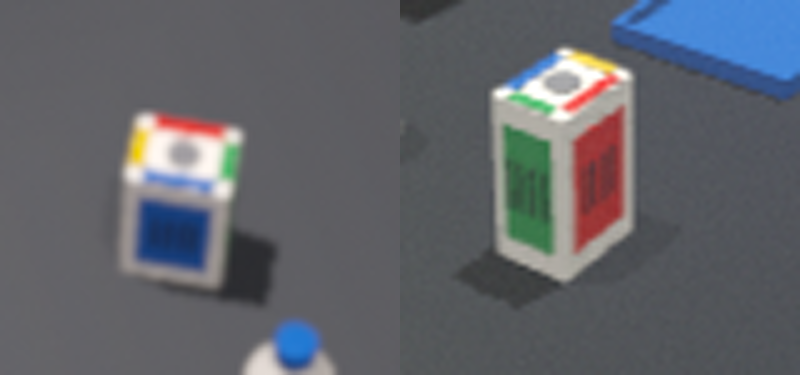

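The crop shows red towards the base, blue towards +x, green towards +y and yellow towards -y. That puts the pack at (557,-91) mm with yaw about 154.7°. I move above it with the fingers along the pack's y axis.

>>> step_arm(series=[[20.4,25.8,0,0,0,0.123,0],[20.4,25.8,0,0,0,0.123,0],[20.4,25.8,0,0,0,0.123,0],[20.4,25.8,0,0,0,0.123,0],[20.4,25.8,0,0,0,0.123,0],[20.4,25.8,0,0,0,0.123,0],[20.4,25.8,0,0,0,0.123,0],[20.4,25.8,0,0,0,0.123,0],[20.4,25.8,0,0,0,0.123,0],[20.4,25.8,0,0,0,0.123,0],[20.4,25.8,0,0,0,0.123,0],[20.4,25.8,0,0,0,0.123,0],[20.4,25.8,0,0,0,0.123,0],[20.4,25.8,0,0,0,0.123,0],[20.4,25.8,0,0,0,0.123,0],[20.4,25.8,0,0,0,0.123,0],[20.4,25.8,0,0,0,0.123,0],[20.4,25.8,0,0,0,0.123,0],[20.4,25.8,0,0,0,0.123,0],[20.4,25.8,0,0,0,0.123,0]], force=40)

```text
clock: 2.1
tool_pos: [0.5575, -0.0902, 0.2384]
eef_rot: [0.216, 0.976, -0.0, -0.0]
contact_force: [0.7, 0.5, 0.5]
opening: 0.998
finger_force: 0.0
```

```bash
cat >> h.py <<'E'
from scipy.spatial.transform import Rotation as Ro
def st():
    s=r.get_state(); M=Ro.from_quat(s['eef_rot']).as_matrix()
    print('t',round(s['clock'],2),'pos',(s['tool_pos']*1000).round(1),'yaw_y',round(np.degrees(np.arctan2(M[1,1],M[0,1])),2),'z',M[:,2].round(4),'F',s['contact_force'].round(2),'M',s['moment'].round(2),'op',round(s['opening']*88,1),'ff',round(s['finger_force'],1),'q',s['q'].round(2))
def rect(pts,name):
    rr=cv2.minAreaRect((pts[:,:2]*1000).astype(np.float32)); print(name,len(pts),np.round(rr[0],1),np.round(rr[1],1),round(rr[2],1),np.round(cv2.boxPoints(rr)).tolist())
E
python3 - <<'E'
from h import *
p,d=snap('wrist'); cv2.imwrite('pics/w1.png',p); st()
C,ok=cloud('wrist')
m=ok&(np.hypot(C[...,0]-.557,C[...,1]+.091)<.07)
rect(C[m&(abs(C[...,2]-.1)<.007)],'wrist packtop'); print(np.median(C[m&(C[...,2]>.085)][:,2]))
for n,u in (('scene',(249,232)),('side',(334,190))):
    C,ok=cloud(n); p=load(n)['p'].astype(int); b=((p[...,0]>p[...,2]+60)).astype(np.uint8)
    _,l=cv2.connectedComponents(b); k=(l==l[u[1],u[0]])&ok; rect(C[k],n+' tray'); print(np.percentile(C[k][:,2],[2,50,98]))
E
```

```text
t 2.15 pos [561.1 -83.6 239.1] yaw_y 65.64 z [ 0.0044  0.0064 -1.    ] F [3.09 3.21 0.43] M [ 0.29 -0.42 -0.  ] op 88.1 ff 0.0 q [ 0.54  0.72 -0.84  1.73  0.63  0.98  0.61]
wrist packtop 3903 [555.6 -92.4] [59.9 46.6] 63.2 [[521.0, -109.0], [563.0, -130.0], [590.0, -76.0], [548.0, -55.0]]
0.31973953245644926
scene tray 1602 [ 479.9 -343.9] [127.9 144. ] 65.0 [[388.0, -371.0], [518.0, -432.0], [572.0, -316.0], [442.0, -256.0]]
[-5.83595805e-05  6.84420487e-03  1.85151867e-02]
side tray 913 [ 486.3 -357.5] [152.8 150.4] 63.8 [[385.0, -393.0], [520.0, -459.0], [587.0, -322.0], [452.0, -256.0]]
[-5.73366750e-05  4.58107104e-03  1.42435760e-02]
```

View pics/w1.png

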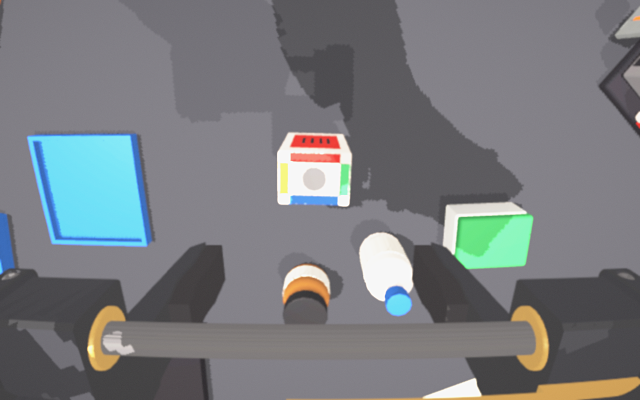

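The wrist view shows the pack top at (315,178) with red towards the base. The small blue tray is at (93,190), with the bottle, jar and tip box all clear of the pack. The arm was still settling, so I let it settle and re-measure.

>>> step_arm(series=[[0,0,0,0,0,0,0],[0,0,0,0,0,0,0],[0,0,0,0,0,0,0],[0,0,0,0,0,0,0]])

```text
clock: 2.55
tool_pos: [0.5564, -0.0924, 0.2386]
eef_rot: [0.22, 0.976, -0.001, -0.0]
contact_force: [0.4, 0.5, -0.2]
opening: 1.0
finger_force: 0.0
```

Run:
```python
from h import *
p,d=snap('wrist'); st()
C,ok=cloud('wrist')
m=ok&(np.hypot(C[...,0]-.557,C[...,1]+.091)<.07)
rect(C[m&(abs(C[...,2]-.1)<.007)],'wrist packtop')
b=((p[...,0].astype(int)>p[...,2]+60)).astype(np.uint8)
_,l=cv2.connectedComponents(b); k=(l==l[190,93])&ok; rect(C[k],'tray'); print(np.percentile(C[k][:,2],[2,50,98]))
for n,u in (('scene',(249,232)),('side',(334,190))):
    C,ok=cloud(n); q=load(n)['p'].astype(int); b=((q[...,0]>q[...,2]+60)).astype(np.uint8)
    _,l=cv2.connectedComponents(b); k=(l==l[u[1],u[0]])&ok
    print(n,np.median(C[k&(abs(C[...,2]-.005)<.003)],0))
```

```text
t 2.6 pos [556.6 -92.2 238.7] yaw_y 64.63 z [-4.e-04 -8.e-04 -1.e+00] F [-0.54 -0.19  0.57] M [-0.04 -0.05  0.02] op 87.9 ff 0.0 q [ 0.55  0.72 -0.83  1.73  0.63  0.98  0.6 ]
wrist packtop 3903 [555.4 -92.6] [60.1 46.4] 63.4 [[521.0, -109.0], [563.0, -130.0], [590.0, -76.0], [548.0, -55.0]]
tray 11743 [ 484.6 -350.8] [136.8 139.7] 64.4 [[392.0, -382.0], [518.0, -443.0], [577.0, -319.0], [451.0, -259.0]]
[0.0020465  0.00668579 0.01626568]
scene [ 0.48533935 -0.34286581  0.00543123]
side [ 0.48336131 -0.34460692  0.00403233]
```

>>> step_arm(series=[[0,0,-30,0,0,0,0],[0,0,-40,0,0,0,0],[0,0,-40,0,0,0,0],[0,0,-40,0,0,0,0],[0,0,-28,0,0,0,0],[0,0,-16,0,0,0,0],[0,0,0,0,0,0,0.1],[0,0,0,0,0,0,0.2],[0,0,0,0,0,0,0.3],[0,0,0,0,0,0,0.5],[0,0,0,0,0,0,1],[0,0,0,0,0,0,1],[0,0,0,0,0,0,1],[0,0,0,0,0,0,1]], force=40)

```text
clock: 4.0
tool_pos: [0.5579, -0.0919, 0.0462]
eef_rot: [0.219, 0.976, -0.001, 0.001]
contact_force: [-0.8, -1.5, 7.3]
opening: 0.677
finger_force: 39.9
```

```bash
python3 -c "
from h import *
st()"
```

```text
t 4.0 pos [557.9 -91.9  46.2] yaw_y 64.7 z [ 0.0022 -0.0015 -1.    ] F [-0.8  -1.54  7.27] M [-0.37  0.09 -0.02] op 59.6 ff 39.9 q [ 0.42  0.97 -0.6   1.86  0.94  0.62  0.35]
```

>>> step_arm(series=[[0,0,10,0,0,0,1],[0,0,20,0,0,0,1],[-4.2,17.5,0,0,0,-0.125,1],[-4.2,17.5,0,0,0,-0.125,1],[-4.2,17.5,0,0,0,-0.125,1],[-4.2,17.5,0,0,0,-0.125,1],[-4.2,17.5,0,0,0,-0.125,1],[-4.2,17.5,0,0,0,-0.125,1],[-4.2,17.5,0,0,0,-0.125,1],[-4.2,17.5,0,0,0,-0.125,1],[-4.2,17.5,0,0,0,-0.125,1],[-4.2,17.5,0,0,0,-0.125,1],[-4.2,17.5,0,0,0,-0.125,1],[-4.2,17.5,0,0,0,-0.125,1],[-4.2,17.5,0,0,0,-0.125,1],[-4.2,17.5,0,0,0,-0.125,1],[-4.2,17.5,0,0,0,-0.125,1],[-4.2,17.5,0,0,0,-0.125,1]])

```text
clock: 5.8
tool_pos: [0.4894, 0.1907, 0.0752]
eef_rot: [0.94, 0.341, 0.0, -0.001]
contact_force: [0.3, 0.3, -2.6]
opening: 0.676
finger_force: 39.9
```

>>> step_arm(series=[[-4.2,17.5,0,0,0,-0.125,1],[-4.2,17.5,0,0,0,-0.125,1],[0,0,-20,0,0,0,1],[0,0,-5,0,0,0,1],[0,0,0,0,0,0,1],[0,0,0,0,0,0,1],[0,0,0,0,0,0,1]])

```text
clock: 6.5
tool_pos: [0.482, 0.2237, 0.0504]
eef_rot: [0.975, 0.223, 0.0, -0.0]
contact_force: [-0.2, 0.1, -2.0]
opening: 0.674
finger_force: 39.9
```

Run:
```python
from h import *
st()
for n in('scene','side','wrist'): snap(n)
a=load('side')['p'][250:400,140:360]; b=load('scene')['p'][150:270,400:540]
a=cv2.resize(a,(800,545),interpolation=cv2.INTER_CUBIC); cv2.imwrite('pics/s2.png',a)
b=cv2.resize(b,(420,360),interpolation=cv2.INTER_CUBIC); w=cv2.resize(load('wrist')['p'],(380,238)); w=cv2.copyMakeBorder(w,0,122,0,0,0)
cv2.imwrite('pics/s3.png',np.hstack([b,w]))
```

```text
t 6.5 pos [482.  223.7  50.4] yaw_y -64.22 z [ 8.e-04  4.e-04 -1.e+00] F [-0.21  0.05 -1.98] M [-0.05  0.02  0.  ] op 59.3 ff 39.9 q [-0.51  0.88 -0.01  1.98  0.03  0.28 -1.67]
```

View pics/s2.png

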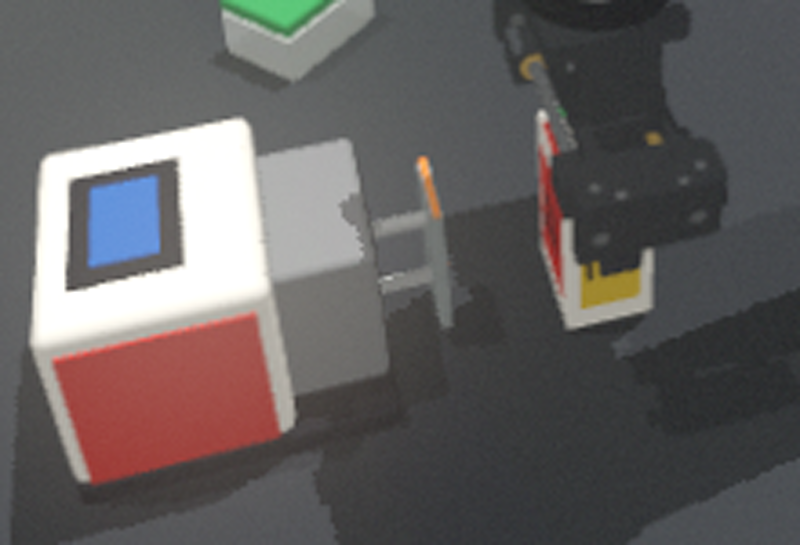

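View pics/s3.png

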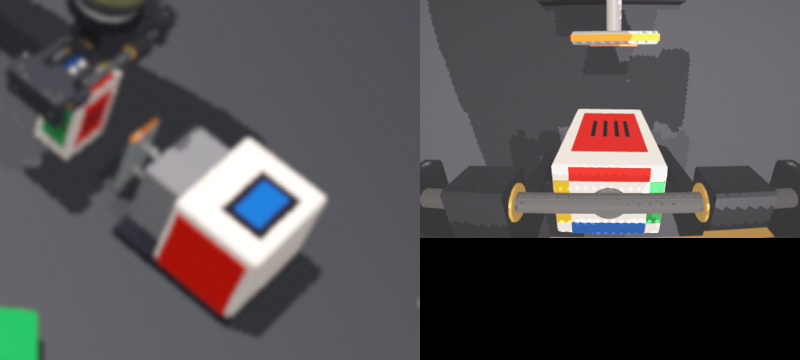

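The side and scene crops show the red face pointing at the plate, with the plate's top at about (430,190) in the side crop. The wrist view shows the plate and the pack together (plate near (328,65) full-size), so I can measure their relative offset there.

```bash
cat >> h.py <<'E'
def meas(a=25.6,win=(95,48)):
    """plate & pack-top extents in reader-aligned axes (mm): s along a, l lateral"""
    a=np.radians(a);u=np.array([np.cos(a),np.sin(a)]);n=np.array([-u[1],u[0]])
    s=r.get_state()['tool_pos'][:2]*1000; print('tool s,l',(s@u).round(1),(s@n).round(1))
    C,ok=cloud('wrist'); C=C*1000; S=C[...,:2]@u; L=C[...,:2]@n; Z=C[...,2]
    p=load('wrist')['p'].astype(int); 
    m=ok&(abs(S-612)<25)&(Z>70)&(Z<99)&(abs(L+7)<45)
    q=np.stack([S[m],L[m],Z[m]],1)
    if len(q): print('plate n',len(q),'s',np.percentile(q[:,0],[1,10,50,90]).round(1),'l',np.percentile(q[:,1],[.5,99.5]).round(1),'z',np.percentile(q[:,2],[2,98]).round(1))
    if len(q): print(' tilt', cv2.minAreaRect((C[m][:,:2]).astype(np.float32)))
    m=ok&(abs(S-s@u)<45)&(abs(L-s@n)<40)&(Z>97)&(Z<112); q=np.stack([S[m],L[m]],1)
    print('packtop s',np.percentile(q[:,0],[.5,99.5]).round(1),'l',np.percentile(q[:,1],[.5,99.5]).round(1),'z',np.median(Z[m]).round(1)); 
    print(cv2.minAreaRect((C[m][:,:2]).astype(np.float32)))
E
python3 - <<'E'
from h import *
meas()
C,ok=cloud('side'); 
# housing orientation by PCA of red flank, front etc.: flank red
p=load('side')['p'].astype(int); red=(p[...,2]>p[...,1]+60); C=C*1000
m=red&ok&(np.hypot(C[...,0]-680,C[...,1]-260)<110)
v=np.polyfit(C[m][:,0],C[m][:,1],1); print('flank side angle',np.degrees(np.arctan(v[0])),m.sum())
C,ok=cloud('scene');p=load('scene')['p'].astype(int); red=(p[...,2]>p[...,1]+60); C=C*1000
m=red&ok&(np.hypot(C[...,0]-680,C[...,1]-260)<110)
v=np.polyfit(C[m][:,0],C[m][:,1],1); print('flank scene angle',np.degrees(np.arctan(v[0])),m.sum())
E
```

```text
tool s,l 531.2 -6.3
plate n 4694 s [614.9 615.7 619.  631.8] l [-28.5  10.7] z [77.  98.6]
 tilt ((568.13427734375, 262.3249206542969), (22.5175838470459, 40.50139617919922), 25.857574462890625)
packtop s [512.1 557.6] l [-44.9  32.3] z 105.8
((484.59466552734375, 225.27215576171875), (47.33543014526367, 79.96946716308594), 25.28670883178711)
flank side angle 15.818072784521043 1
flank scene angle 23.98815575496075 513<stdin>:7: RankWarning: Polyfit may be poorly conditioned
```

>>> step_arm(series=[[9,3.2,0,0,0,0,1],[10,3.2,0,0,0,0,1],[9,4.3,0,0,0,0,1],[9,4.3,0,0,0,0,1],[0,0,0,0,0,0,1],[0,0,0,0,0,0,1],[0,0,0,0,0,0,1]])

```text
clock: 7.35
tool_pos: [0.5179, 0.2387, 0.0497]
eef_rot: [0.975, 0.224, -0.0, 0.0]
contact_force: [0.2, -0.1, -2.5]
opening: 0.681
finger_force: 39.9
```

```bash
cat >> h.py <<'E'
def col(name,a=25.6):
    a=np.radians(a);u=np.array([np.cos(a),np.sin(a)]);n=np.array([-u[1],u[0]])
    C,ok=cloud('wrist'); C=C*1000; S=C[...,:2]@u; L=C[...,:2]@n
    h=cv2.cvtColor(load('wrist')['p'],cv2.COLOR_BGR2HSV).astype(int); H=h[...,0]
    k={'red':(H<6)|(H>174),'blue':(H>100)&(H<125),'yellow':(H>22)&(H<33),'green':(H>55)&(H<90)}[name]
    t=r.get_state()['tool_pos'][:2]*1000
    m=k&(h[...,1]>140)&(h[...,2]>60)&ok&(abs(S-t@u-28)<15)&(abs(L-t@n)<30)&(C[...,2]>30)&(C[...,2]<110)
    print(name,m.sum(),'l',np.percentile(L[m],[1,99]).round(1),'mid',np.percentile(L[m],[1,99]).mean().round(1),'s med',np.median(S[m]).round(1))
E
python3 - <<'E'
from h import *
st(); snap('wrist'); meas(); col('red')
E
```

```text
t 7.35 pos [517.9 238.7  49.7] yaw_y -64.17 z [-9.e-04 -6.e-04 -1.e+00] F [ 0.22 -0.14 -2.52] M [-0.03  0.04  0.  ] op 59.9 ff 39.9 q [-0.5   0.9  -0.02  1.86  0.03  0.38 -1.66]
tool s,l 570.2 -8.5
plate n 12230 s [595.2 595.8 596.8 621.4] l [-37.5  19.9] z [71.1 98.5]
 tilt ((559.2650756835938, 258.0881652832031), (42.177791595458984, 59.25812911987305), 25.164020538330078)
packtop s [551.  596.6] l [-47.1  30. ] z 105.2
((520.587890625, 240.03024291992188), (47.689300537109375, 79.97879028320312), 25.150066375732422)
red 7822 l [-29.8  12.2] mid -8.8 s med 596.2
```

>>> step_arm(series=[[4.5,2.15,0,0,0,0,1],[4.5,2.15,0,0,0,0,1],[4.5,2.15,0,0,0,0,1],[2.7,1.3,0,0,0,0,1],[1.8,0.86,0,0,0,0,1],[1.8,0.86,0,0,0,0,1],[0.9,0.43,0,0,0,0,1],[0,0,0,0,0,0,1],[0,0,0,0,0,0,1],[0,0,0,0,0,0,1]])

```text
clock: 8.4
tool_pos: [0.5385, 0.2486, 0.0495]
eef_rot: [0.975, 0.224, -0.001, 0.0]
contact_force: [-3.1, -1.4, -1.6]
opening: 0.68
finger_force: 39.9
```

```bash
cat >> h.py <<'E'
def sf(a=25.6):
    a=np.radians(a);u=np.array([np.cos(a),np.sin(a)]);n=np.array([-u[1],u[0]])
    s=r.get_state(); t=s['tool_pos'][:2]*1000; f=s['contact_force'][:2]; print('s,l',(t@u).round(2),(t@n).round(2),'Fs,Fl',(f@u).round(2),(f@n).round(2)); st()
E
python3 -c "
from h import *
sf()"
```

```text
s,l 593.03 -8.44 Fs,Fl -3.4 0.03
t 8.4 pos [538.5 248.6  49.5] yaw_y -64.16 z [-1.3e-03 -7.0e-04 -1.0e+00] F [-3.08 -1.45 -1.6 ] M [-0.31  0.77  0.06] op 59.8 ff 39.9 q [-0.5   0.92 -0.02  1.79  0.03  0.43 -1.66]
```

>>> step_arm(series=[[1.8,0.86,0,0,0,0,1],[1.8,0.86,0,0,0,0,1],[1.35,0.65,0,0,0,0,1],[0.45,0.22,0,0,0,0,1],[0,0,0,0,0,0,1],[0,0,0,0,0,0,1],[0,0,0,0,0,0,1]])

```text
clock: 9.1
tool_pos: [0.5432, 0.251, 0.0495]
eef_rot: [0.975, 0.224, -0.002, 0.0]
contact_force: [-5.8, -2.3, 1.2]
opening: 0.68
finger_force: 39.9
```

```bash
python3 -c "
from h import *
sf();snap('wrist');meas();col('red');sf()"
```

```text
s,l 598.32 -8.39 Fs,Fl -6.28 0.42
t 9.1 pos [543.2 251.   49.5] yaw_y -64.15 z [-0.0028 -0.0015 -1.    ] F [-5.84 -2.34  1.16] M [-0.47  1.19  0.15] op 59.9 ff 39.9 q [-0.5   0.92 -0.02  1.77  0.03  0.45 -1.66]
tool s,l 598.3 -8.4
plate n 11094 s [602.3 608.6 625.8 630.7] l [-51.6  37. ] z [71.4 98.6]
 tilt ((560.9087524414062, 261.018798828125), (36.72747802734375, 89.932861328125), 26.014263153076172)
packtop s [579.3 629.1] l [-47.   30.1] z 104.9
((548.5538330078125, 253.5142364501953), (51.9277229309082, 79.97090148925781), 25.123958587646484)
red 3086 l [-28.9  11.8] mid -8.5 s med 619.6
s,l 598.31 -8.43 Fs,Fl -7.05 1.46
t 9.15 pos [543.2 250.9  49.5] yaw_y -64.15 z [-0.0028 -0.0015 -1.    ] F [-6.99 -1.73  0.37] M [-0.44  1.24  0.13] op 59.5 ff 39.9 q [-0.5   0.92 -0.02  1.77  0.03  0.45 -1.66]
```

>>> step_arm(series=[[0,0,0,0,0,0,1],[0,0,0,0,0,0,1],[0,0,0,0,0,0,1],[0,0,0,0,0,0,1],[0,0,0,0,0,0,1],[0,0,0,0,0,0,1],[0,0,0,0,0,0,1],[0,0,0,0,0,0,1],[-4.5,-2.15,0,0,0,0,1],[-4.5,-2.15,0,0,0,0,1],[-9,-4.3,0,0,0,0,1],[-9,-4.3,0,0,0,0,1],[-9,-4.3,0,0,0,0,1],[-9,-4.3,1,0,0,0.06,1],[0,0,0,0,0,0.13,1],[0,0,0,0,0,0.13,1],[0,0,0,0,0,0.13,1],[0,0,0,0,0,0.13,1],[0,0,0,0,0,0.13,1],[0,0,0,0,0,0.13,1]])

```text
clock: 11.15
tool_pos: [0.5024, 0.2314, 0.0513]
eef_rot: [0.798, 0.603, 0.003, 0.0]
contact_force: [0.3, 0.9, -2.3]
opening: 0.678
finger_force: 39.9
```

>>> step_arm(series=[[0,0,0,0,0,0.13,1],[0,0,0,0,0,0.13,1],[0,0,0,0,0,0.13,1],[0,0,0,0,0,0.13,1],[0,0,0,0,0,0.13,1],[0,0,0,0,0,0.13,1],[0,0,0,0,0,0.13,1],[0,0,0,0,0,0.13,1],[0,0,0,0,0,0.13,1],[0,0,0,0,0,0.13,1],[0,0,0,0,0,0.13,1],[0,0,0,0,0,0.13,1],[0,0,0,0,0,0.13,1],[0,0,0,0,0,0.13,1],[0,0,0,0,0,0.13,1],[0,0,0,0,0,0.13,1],[0,0,0,0,0,0.13,1],[0,0,0,0,0,0.09,1],[0,0,0,0,0,0,1],[0,0,0,0,0,0,1]])

```text
clock: 13.15
tool_pos: [0.5009, 0.2304, 0.0509]
eef_rot: [-0.221, 0.975, 0.001, 0.001]
contact_force: [-0.0, -0.2, -1.7]
opening: 0.675
finger_force: 39.9
```

```bash
python3 -c "
from h import *
snap('wrist');meas();col('blue');sf()"
```

```text
tool s,l 550.9 -8.6
plate n 442 s [613.4 614.  614.8 615.6] l [-28.7  10.5] z [70.  73.3]
 tilt ((558.287353515625, 257.2945556640625), (3.395249366760254, 39.81581497192383), 26.155908584594727)
packtop s [526.1 571.6] l [-47.3  30.1] z 106.4
((499.2313537597656, 229.51109313964844), (47.35491180419922, 79.96739196777344), 24.50813865661621)
blue 1950 l [-29.2  11.1] mid -9.0 s med 567.7
s,l 550.94 -8.57 Fs,Fl 0.95 0.47
t 13.2 pos [500.6 230.3  50.9] yaw_y 115.55 z [ 0.0013  0.0012 -1.    ] F [ 0.65  0.83 -2.42] M [ 0.02 -0.19  0.06] op 59.4 ff 39.9 q [-0.1   0.99 -0.73  1.9   1.05  0.69  0.53]
```

>>> step_arm(series=[[9,4.3,0,0,0,0,1],[9,4.3,0,0,0,0,1],[9,4.3,0,0,0,0,1],[5.4,2.6,0,0,0,0,1],[3.6,1.7,0,0,0,0,1],[2.7,1.3,0,0,0,0,1],[1.8,0.86,0,0,0,0,1],[1.8,0.86,0,0,0,0,1],[0,0,0,0,0,0,1],[0,0,0,0,0,0,1],[0,0,0,0,0,0,1]])

```text
clock: 14.3
tool_pos: [0.5413, 0.25, 0.0506]
eef_rot: [-0.223, 0.975, -0.0, -0.001]
contact_force: [-3.0, -0.7, -1.0]
opening: 0.676
finger_force: 39.9
```

```bash
python3 -c "
from h import *
sf()"
```

```text
s,l 596.15 -8.42 Fs,Fl -3.02 0.63
t 14.3 pos [541.3 250.   50.6] yaw_y 115.76 z [-1.e-03 -4.e-04 -1.e+00] F [-2.99 -0.73 -0.98] M [-0.13  0.41  0.09] op 59.5 ff 39.9 q [-0.1   1.03 -0.76  1.76  0.99  0.79  0.64]
```

>>> step_arm(series=[[1.8,0.86,0,0,0,0,1],[1.8,0.86,0,0,0,0,1],[1.8,0.86,0,0,0,0,1],[0.9,0.43,0,0,0,0,1],[0,0,0,0,0,0,1],[0,0,0,0,0,0,1],[0,0,0,0,0,0,1]])

```text
clock: 15.0
tool_pos: [0.547, 0.2528, 0.0506]
eef_rot: [-0.223, 0.975, -0.0, -0.001]
contact_force: [-6.8, -2.4, 1.1]
opening: 0.676
finger_force: 39.9
```

```bash
python3 -c "
from h import *
sf()"
```

```text
s,l 602.55 -8.39 Fs,Fl -7.22 0.77
t 15.0 pos [547.  252.8  50.6] yaw_y 115.77 z [-0.0021 -0.0013 -1.    ] F [-6.84 -2.43  1.09] M [-0.3   1.    0.13] op 59.5 ff 39.9 q [-0.1   1.04 -0.76  1.74  0.98  0.8   0.66]
```

>>> step_arm(series=[[0,0,0,0,0,0,1],[0,0,0,0,0,0,1],[0,0,0,0,0,0,1],[0,0,0,0,0,0,1],[0,0,0,0,0,0,1],[0,0,0,0,0,0,1],[0,0,0,0,0,0,1],[0,0,0,0,0,0,1],[-4.5,-2.15,0,0,0,0,1],[-9,-4.3,0,0,0,0,1],[-18,-8.6,0,0,0,0,1],[-18,-8.6,0,0,0,0,1],[-18,-8.6,0,0,0,0,1],[-18,-8.6,0,0,0,0,1],[-13,-6.2,0,0,0,0,1],[-7,-3.4,0,0,0,0,1],[0,0,0,0,0,0,1],[0,0,-2,0,0,0,1],[0,0,-1.5,0,0,0,1],[0,0,0,0,0,0,1]])

```text
clock: 17.0
tool_pos: [0.4433, 0.2032, 0.0469]
eef_rot: [-0.222, 0.975, 0.0, 0.0]
contact_force: [-0.4, 0.0, -1.8]
opening: 0.675
finger_force: 39.9
```

```bash
python3 -c "
from h import *
sf()"
```

```text
s,l 487.63 -8.31 Fs,Fl -0.39 0.19
t 17.0 pos [443.3 203.2  46.9] yaw_y 115.71 z [ 4.e-04  6.e-04 -1.e+00] F [-0.43  0.   -1.8 ] M [ 0.07 -0.13  0.07] op 59.4 ff 39.9 q [-0.13  0.94 -0.66  2.09  1.2   0.56  0.32]
```

>>> step_arm(series=[[0,0,-0.8,0,0,0,1],[0,0,0,0,0,0,1],[0,0,0,0,0,0,0.25],[0,0,0,0,0,0,0],[0,0,0,0,0,0,0],[0,0,0,0,0,0,0],[0,0,20,0,0,0,0],[0,0,30,0,0,0,0],[0,0,25,0,0,0,0]])

```text
clock: 17.9
tool_pos: [0.4424, 0.2029, 0.1225]
eef_rot: [-0.223, 0.975, 0.0, -0.0]
contact_force: [-0.1, -0.1, -0.6]
opening: 1.0
finger_force: 0.0
```

>>> step_arm(series=[[-1.8,-0.9,0,0,0,-0.131,0],[0,0,0,0,0,-0.131,0],[0,0,0,0,0,-0.131,0],[0,0,0,0,0,-0.131,0],[0,0,0,0,0,-0.131,0],[0,0,0,0,0,-0.131,0],[0,0,0,0,0,-0.131,0],[0,0,0,0,0,-0.131,0],[0,0,0,0,0,-0.131,0],[0,0,0,0,0,-0.131,0],[0,0,0,0,0,-0.131,0],[0,0,0,0,0,-0.131,0],[0,0,0,0,0,0,0],[0,0,0,0,0,0,0],[0,0,0,0,0,0,0]])

```text
clock: 19.4
tool_pos: [0.4408, 0.2019, 0.1214]
eef_rot: [0.531, 0.847, 0.0, -0.0]
contact_force: [-0.1, -0.2, 0.6]
opening: 0.999
finger_force: 0.0
```

Run:
```python
from h import *
sf(); snap('wrist'); cv2.imwrite('pics/w2.png',load('wrist')['p'])
C,ok=cloud('wrist'); C=C*1000; m=ok&(np.hypot(C[...,0]-443,C[...,1]-203)<48)&(abs(C[...,2]-100)<6); rect(C[m]/1000,'top')
```

```text
s,l 484.79 -8.36 Fs,Fl -0.17 -0.09
t 19.4 pos [440.8 201.9 121.4] yaw_y 25.8 z [-1.e-04  2.e-04 -1.e+00] F [-0.11 -0.16  0.56] M [-0.07 -0.11 -0.05] op 88.0 ff 0.0 q [-0.29  0.73 -0.38  2.08  0.62  0.44 -0.7 ]
top 9405 [441.1 202.5] [46.3 60.6] 24.9 [[407.0, 220.0], [433.0, 165.0], [475.0, 185.0], [449.0, 240.0]]
```

View pics/w2.png

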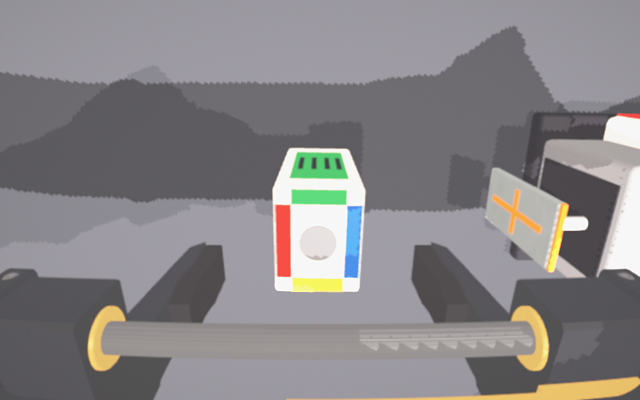

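The pack stands upright between the open fingers, top centre near (318,243), with blue towards the reader. I grasp the red and blue sides.

>>> step_arm(series=[[0,0,-25,0,0,0,0],[0,0,-30,0,0,0,0],[0,0,-15,0,0,0,0],[0,0,-5,0,0,0,0],[0,0,0,0,0,0,0.2],[0,0,0,0,0,0,0.4],[0,0,0,0,0,0,1],[0,0,0,0,0,0,1],[0,0,0,0,0,0,1],[0,0,0,0,0,0,1],[0,0,5,0,0,0,1],[0,0,15,0,0,0,1]], force=40)

```text
clock: 20.65
tool_pos: [0.44, 0.2015, 0.0659]
eef_rot: [0.532, 0.847, -0.001, -0.0]
contact_force: [0.6, 0.6, -2.1]
opening: 0.522
finger_force: 39.9
```

>>> step_arm(series=[[4.5,2.2,0,0,0,0.131,1],[4.5,2.2,0,0,0,0.131,1],[4.5,2.2,0,0,0,0.131,1],[4.5,2.2,0,0,0,0.131,1],[4.5,2.2,0,0,0,0.131,1],[4.5,2.2,0,0,0,0.131,1],[4.5,2.2,0,0,0,0.131,1],[4.5,2.2,0,0,0,0.131,1],[4.5,2.2,0,0,0,0.131,1],[4.5,2.2,0,0,0,0.131,1],[4.5,2.2,0,0,0,0.131,1],[4.5,2.2,-15,0,0,0.131,1],[0,0,0,0,0,0,1],[0,0,0,0,0,0,1]])

```text
clock: 22.05
tool_pos: [0.4944, 0.2278, 0.0513]
eef_rot: [-0.221, 0.975, -0.0, -0.001]
contact_force: [-0.3, -0.3, -3.1]
opening: 0.521
finger_force: 39.9
```

```bash
python3 -c "
from h import *
snap('wrist');meas();col('yellow');sf()"
```

```text
tool s,l 544.4 -8.0
packtop s [514.2 569.3] l [-44.1  27.6] z 106.2
((492.7284851074219, 226.9863739013672), (57.42142105102539, 78.9757308959961), 25.832895278930664)
yellow 513 l [-22.    4.8] mid -8.6 s med 567.3
s,l 544.45 -8.05 Fs,Fl 0.33 -0.15
t 22.1 pos [494.5 228.   51.7] yaw_y 115.59 z [-6.e-04 -4.e-04 -1.e+00] F [ 0.37  0.01 -1.61] M [ 0.1  -0.16 -0.06] op 45.6 ff 39.9 q [-0.11  0.98 -0.72  1.92  1.05  0.68  0.52]
```

>>> step_arm(series=[[9,4.0,-0.7,0,0,0,1],[9,4.0,0,0,0,0,1],[9,4.3,0,0,0,0,1],[4.5,2.15,0,0,0,0,1],[3.6,1.7,0,0,0,0,1],[1.8,0.86,0,0,0,0,1],[1.8,0.86,0,0,0,0,1],[0.9,0.43,0,0,0,0,1],[0,0,0,0,0,0,1],[0,0,0,0,0,0,1],[0,0,0,0,0,0,1]])

```text
clock: 23.2
tool_pos: [0.5339, 0.2464, 0.0506]
eef_rot: [-0.223, 0.975, -0.0, -0.0]
contact_force: [-3.0, -0.6, -0.8]
opening: 0.52
finger_force: 39.9
```

```bash
python3 -c "
from h import *
sf()"
```

```text
s,l 587.99 -8.49 Fs,Fl -2.99 0.75
t 23.2 pos [533.9 246.4  50.6] yaw_y 115.76 z [-8.e-04 -4.e-04 -1.e+00] F [-3.02 -0.62 -0.78] M [-0.14  0.52  0.05] op 45.8 ff 39.9 q [-0.1   1.02 -0.75  1.79  0.99  0.76  0.63]
```

>>> step_arm(series=[[1.8,0.86,0,0,0,0,1],[1.8,0.86,0,0,0,0,1],[1.8,0.86,0,0,0,0,1],[0.9,0.43,0,0,0,0,1],[0,0,0,0,0,0,1],[0,0,0,0,0,0,1],[0,0,0,0,0,0,1]])

```text
clock: 23.9
tool_pos: [0.5396, 0.2491, 0.0507]
eef_rot: [-0.223, 0.975, -0.0, -0.001]
contact_force: [-6.6, -2.7, 1.6]
opening: 0.517
finger_force: 39.9
```

```bash
python3 -c "
from h import *
sf()"
```

```text
s,l 594.29 -8.47 Fs,Fl -7.12 0.41
t 23.9 pos [539.6 249.1  50.7] yaw_y 115.77 z [-0.0021 -0.0013 -1.    ] F [-6.6  -2.71  1.61] M [-0.39  1.09  0.12] op 45.5 ff 39.9 q [-0.1   1.03 -0.75  1.76  0.98  0.78  0.65]
```

Good. I hold, retract 50 mm and turn -180° for green.

>>> step_arm(series=[[0,0,0,0,0,0,1],[0,0,0,0,0,0,1],[0,0,0,0,0,0,1],[0,0,0,0,0,0,1],[0,0,0,0,0,0,1],[0,0,0,0,0,0,1],[0,0,0,0,0,0,1],[0,0,0,0,0,0,1],[-4.5,-2.15,0,0,0,0,1],[-4.5,-2.15,0,0,0,0,1],[-9,-4.3,0,0,0,0,1],[-9,-4.3,0,0,0,0,1],[-9,-4.3,0,0,0,0,1],[-9,-4.3,0,0,0,-0.06,1],[0,0,0,0,0,-0.13,1],[0,0,0,0,0,-0.13,1],[0,0,0,0,0,-0.13,1],[0,0,0,0,0,-0.13,1],[0,0,0,0,0,-0.13,1],[0,0,0,0,0,-0.13,1]])

```text
clock: 25.9
tool_pos: [0.4977, 0.2292, 0.0511]
eef_rot: [0.197, 0.98, 0.002, 0.001]
contact_force: [0.2, -0.4, -2.7]
opening: 0.515
finger_force: 39.9
```

>>> step_arm(series=[[0,0,0,0,0,-0.13,1],[0,0,0,0,0,-0.13,1],[0,0,0,0,0,-0.13,1],[0,0,0,0,0,-0.13,1],[0,0,0,0,0,-0.13,1],[0,0,0,0,0,-0.13,1],[0,0,0,0,0,-0.13,1],[0,0,0,0,0,-0.13,1],[0,0,0,0,0,-0.13,1],[0,0,0,0,0,-0.13,1],[0,0,0,0,0,-0.13,1],[0,0,0,0,0,-0.13,1],[0,0,0,0,0,-0.13,1],[0,0,0,0,0,-0.13,1],[0,0,0,0,0,-0.13,1],[0,0,0,0,0,-0.13,1],[0,0,0,0,0,-0.13,1],[0,0,0,0,0,-0.09,1],[0,0,0,0,0,0,1],[0,0,0,0,0,0,1]])

```text
clock: 27.9
tool_pos: [0.4968, 0.2289, 0.0509]
eef_rot: [0.974, 0.225, 0.001, -0.0]
contact_force: [0.6, -0.1, -2.2]
opening: 0.519
finger_force: 39.9
```

```bash
python3 -c "
from h import *
snap('wrist');meas();col('green');sf()"
```

```text
tool s,l 546.6 -8.3
plate n 4796 s [615.1 616.1 620.  631. ] l [-28.5  10.5] z [75.  98.6]
 tilt ((568.263916015625, 262.32965087890625), (22.223773956298828, 40.11495590209961), 25.794921875)
packtop s [523.3 578.2] l [-43.7  27.6] z 105.8
((499.79107666015625, 230.04779052734375), (57.63340759277344, 78.50789642333984), 26.908287048339844)
green 5174 l [-23.2   6.5] mid -8.3 s med 578.1
s,l 546.62 -8.27 Fs,Fl -0.19 -0.11
t 27.95 pos [496.5 228.7  50.9] yaw_y -64.02 z [ 0.0015  0.001  -1.    ] F [-0.12 -0.19 -1.98] M [-0.01 -0.03 -0.05] op 46.1 ff 39.9 q [-0.5   0.88 -0.02  1.94  0.05  0.32 -1.68]
```

>>> step_arm(series=[[9,4.0,0,0,0,0,1],[9,4.3,0,0,0,0,1],[9,4.3,0,0,0,0,1],[3.6,1.7,0,0,0,0,1],[2.7,1.3,0,0,0,0,1],[1.8,0.86,0,0,0,0,1],[0.9,0.43,0,0,0,0,1],[0,0,0,0,0,0,1],[0,0,0,0,0,0,1],[0,0,0,0,0,0,1]])

```text
clock: 28.95
tool_pos: [0.5311, 0.2446, 0.0506]
eef_rot: [0.975, 0.224, -0.001, 0.0]
contact_force: [-2.4, -0.6, -2.1]
opening: 0.518
finger_force: 39.9
```

```bash
python3 -c "
from h import *
sf()"
```

```text
s,l 584.66 -8.91 Fs,Fl -2.46 0.5
t 28.95 pos [531.1 244.6  50.6] yaw_y -64.17 z [-1.2e-03 -8.0e-04 -1.0e+00] F [-2.43 -0.61 -2.08] M [-0.18  0.36  0.04] op 45.5 ff 39.9 q [-0.5   0.91 -0.03  1.82  0.05  0.42 -1.68]
```

>>> step_arm(series=[[1.8,0.86,0,0,0,0,1],[1.8,0.86,0,0,0,0,1],[1.8,0.86,0,0,0,0,1],[1.5,0.75,0,0,0,0,1],[0,0,0,0,0,0,1],[0,0,0,0,0,0,1],[0,0,0,0,0,0,1]])

```text
clock: 29.65
tool_pos: [0.5374, 0.2477, 0.0506]
eef_rot: [0.975, 0.224, -0.001, 0.0]
contact_force: [-5.9, -3.6, 0.5]
opening: 0.518
finger_force: 39.9
```

```bash
python3 -c "
from h import *
sf()"
```

```text
s,l 591.71 -8.82 Fs,Fl -6.87 -0.67
t 29.65 pos [537.4 247.7  50.6] yaw_y -64.15 z [-0.0026 -0.0015 -1.    ] F [-5.91 -3.58  0.47] M [-0.37  0.99  0.14] op 45.6 ff 39.9 q [-0.49  0.92 -0.03  1.79  0.05  0.44 -1.68]
```

>>> step_arm(series=[[0,0,0,0,0,0,1],[0,0,0,0,0,0,1],[0,0,0,0,0,0,1],[0,0,0,0,0,0,1],[0,0,0,0,0,0,1],[0,0,0,0,0,0,1],[0,0,0,0,0,0,1],[0,0,0,0,0,0,1],[-4.5,-2.15,0,0,0,0,1],[-9,-4.3,0,0,0,0,1],[-13.5,-6.5,0,0,0,0,1],[-13.5,-6.5,10,0,0,0,1],[0,-10,20,0,0,0,1],[-0.6,-25,10,0,0,0.04,1],[-0.6,-33,0,0,0,0.04,1],[-0.6,-33,0,0,0,0.04,1],[-0.6,-33,0,0,0,0.04,1],[-0.6,-33,0,0,0,0.04,1],[-0.6,-33,0,0,0,0.04,1],[-0.6,-33,0,0,0,0.04,1]])

```text
clock: 31.65
tool_pos: [0.4965, -0.0051, 0.0912]
eef_rot: [0.934, 0.358, 0.003, 0.001]
contact_force: [0.0, 0.5, -2.4]
opening: 0.519
finger_force: 39.9
```

>>> step_arm(series=[[-0.6,-33,0,0,0,0.04,1],[-0.6,-33,0,0,0,0.04,1],[-0.6,-33,0,0,0,0.04,1],[-0.6,-33,0,0,0,0.04,1],[-0.6,-33,0,0,0,0.04,1],[-0.6,-33,0,0,0,0.04,1],[-0.6,-33,0,0,0,0.04,1],[-0.6,-33,0,0,0,0.04,1],[-0.6,-33,0,0,0,0.04,1],[-0.6,-33,0,0,0,0.04,1],[0,0,0,0,0,0,1],[0,0,0,0,0,0,1],[0,0,0,0,0,0,1],[0,0,0,0,0,0,1]])

```text
clock: 33.05
tool_pos: [0.4889, -0.3327, 0.091]
eef_rot: [0.844, 0.537, 0.001, 0.0]
contact_force: [-0.5, 0.0, -2.4]
opening: 0.52
finger_force: 39.9
```

Run:
```python
from h import *
st(); snap('wrist');snap('scene')
a=cv2.resize(load('wrist')['p'],(500,312)); b=cv2.resize(load('scene')['p'][190:290,200:296],(300,312),interpolation=cv2.INTER_CUBIC)
cv2.imwrite('pics/t1.png',np.hstack([a,b]))
```

```text
t 33.05 pos [ 488.9 -332.7   91. ] yaw_y -25.09 z [ 1.3e-03  5.0e-04 -1.0e+00] F [-0.46  0.02 -2.4 ] M [-0.01 -0.1  -0.03] op 45.8 ff 39.9 q [ 0.75  0.87 -0.4   1.78  0.55  0.6  -0.42]
```

View pics/t1.png

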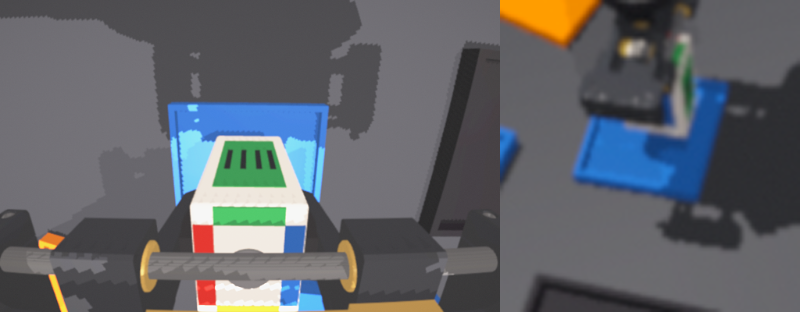

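The views show the pack hanging over the small blue tray, squared with it. I shift to its centre and lower.

>>> step_arm(series=[[-2.5,-6.5,-5,0,0,0,1],[-2.5,-6.5,-10,0,0,0,1],[0,0,-10,0,0,0,1],[0,0,-7,0,0,0,1],[0,0,-3,0,0,0,1],[0,0,-2,0,0,0,1],[0,0,-1,0,0,0,1],[0,0,0,0,0,0,1],[0,0,0,0,0,0,1]])

```text
clock: 34.05
tool_pos: [0.4832, -0.3471, 0.053]
eef_rot: [0.844, 0.536, 0.0, 0.0]
contact_force: [0.0, 0.3, -2.4]
opening: 0.518
finger_force: 39.9
```

```bash
python3 -c "
from h import *
st()"
```

```text
t 34.05 pos [ 483.2 -347.1   53. ] yaw_y -25.2 z [ 6.e-04 -3.e-04 -1.e+00] F [ 0.05  0.28 -2.42] M [ 0.01 -0.03 -0.02] op 45.6 ff 39.9 q [ 0.75  0.93 -0.36  1.78  0.59  0.54 -0.43]
```

>>> step_arm(series=[[0,0,-1,0,0,0,1],[0,0,-0.7,0,0,0,1],[0,0,0,0,0,0,1],[0,0,0,0,0,0,1]])

```text
clock: 34.45
tool_pos: [0.4832, -0.3473, 0.0519]
eef_rot: [0.844, 0.536, 0.0, 0.0]
contact_force: [-1.5, 1.0, 5.9]
opening: 0.514
finger_force: 39.9
```

The upward force shows contact with the tray floor, so I release and lift.

>>> step_arm(series=[[0,0,0,0,0,0,0.42],[0,0,0,0,0,0,0.3],[0,0,0,0,0,0,0],[0,0,0,0,0,0,0],[0,0,0,0,0,0,0],[0,0,0,0,0,0,0],[0,0,15,0,0,0,0],[0,0,30,0,0,0,0],[0,0,40,0,0,0,0],[0,0,40,0,0,0,0],[0,0,30,0,0,0,0],[0,0,0,0,0,0,0],[0,0,0,0,0,0,0]])

```text
clock: 35.75
tool_pos: [0.483, -0.3473, 0.2072]
eef_rot: [0.844, 0.536, 0.0, 0.001]
contact_force: [-0.1, 0.5, -0.4]
opening: 1.003
finger_force: 0.0
```

Run:
```python
from h import *
st(); snap('wrist');snap('side')
a=cv2.resize(load('wrist')['p'],(480,300)); b=cv2.resize(load('side')['p'][110:260,220:380],(320,300),interpolation=cv2.INTER_CUBIC)
cv2.imwrite('pics/t2.png',np.hstack([a,b]))
```

```text
t 35.75 pos [ 483.  -347.3  207.2] yaw_y -25.21 z [ 0.0013 -0.0012 -1.    ] F [-0.07  0.55 -0.4 ] M [-0.05 -0.08  0.  ] op 88.2 ff 0.0 q [ 0.83  0.72 -0.51  1.68  0.44  0.85 -0.3 ]
```

View pics/t2.png

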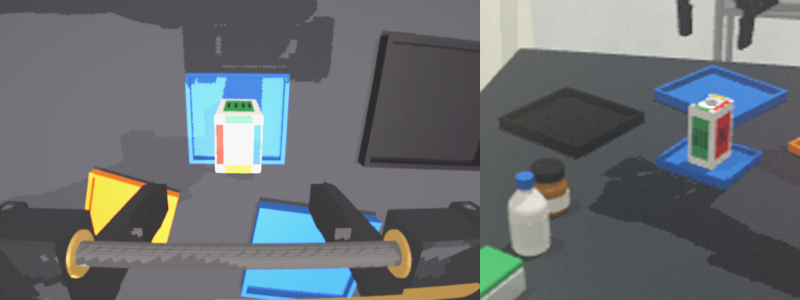

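The pack stands upright inside the small blue tray, with the gripper clear and the bottle, jar and tip box not moved.

```bash
python3 -c "
from plant import r
print(r.finish_job())"
```

```text
the job is handed in; nothing more can be done
None
```

The pack's red, blue, yellow and green sides were each pressed in that order, pushing the plate in roughly 9 of its 12 mm by force and position and holding for over a second; the pack now stands upright, released, in the small blue tray, and the job was handed in at about 36 s (no verdict returned).

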